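Take the screen out of the flour sifter for cleaning

TASK

The flour sifter is done for the day and its screen has to go for cleaning. Turn both hold-down buttons on the rim well aside, about a quarter turn, then lift the screen out by its blue grip, keeping it level, and lay it gently, flat and grip upwards, inside the empty sheet pan. Leave the buttons turned aside and do not disturb anything else on the bench.

Things in the scene. Friction and masses are not known exactly. Their poses are not given: they have to be found in the camera images.
- sieve: Bench flour sifter, fixed: stainless box 290 mm (x) by 230 mm (y), rim top 150 mm above the bench; chute and switch box at its -x end (to 210 mm from the centre), blue motor at its +x end (to 217 mm, below 150 mm). Origin: on the bench under the box's centre; x along its long side, z up. The screen sits in a straight opening of 225 by 165 mm in its top. It stands left or right of the pan.
- seat (a point): Centre of the ledge the screen rests on: 132 mm above the bench, 18 mm below the rim. Axes as the sifter's.
- button_l (a joint): Angle (rad) of the turn button on the sifter's +y rim, pivot at x 0, y 96.5 mm of the sifter. 0: tongue straight in over the screen's edge; positive is counter-clockwise from above. Turns either way to stops at 1.75 and stays where left (friction 0.05 N m). Tongue: dark steel, 12 mm wide, 4 mm thick, to 28 mm from the pivot, 3 mm above rim and screen; clear of the screen beyond 1.2 either way.
- button_r (a joint): The same for the like button on the -y rim (y -96.5 mm).
- button_l_wing (a point): The red upright thumb wing on the +y button: 34 mm long, 9 mm thick, 26 mm tall. The point is on the pivot axis at the wing's mid height, 170 mm above the bench and 13 mm above the tongue's top; the wing reaches 22 mm from the axis along its own x and 12 mm the other way. x points along wing and tongue, z up; it turns with the button.
- button_r_wing (a point): The same point and axes on the -y button.
- screen: Framed sifter screen, about 0.35 to 0.7 kg: aluminium frame 220 mm (x) by 160 mm (y), 18 mm tall, with wire mesh, and a stiffening bar along x that carries the grip. Origin: centre of its underside; z up. In the sifter its axes lie as the sifter's and its frame is flush with the rim, with 2.5 mm of play all round.
- screen_grip (a point): Middle of the screen's blue grip: a bar 110 mm long (along the screen's x), 14 mm thick (y), 16 mm tall, its middle 58 mm above the screen's underside and in the screen's middle, with 32 mm of free space below the bar to the stiffening bar; posts 42 mm either side of the middle. Axes as the screen's.
- pan: Empty aluminium sheet pan, fixed to the bench: 330 mm (x) by 240 mm (y) outside, walls 4 mm thick and 25 mm high, floor 4 mm thick. Origin: on the bench under its centre; x along its long side, z up.
- brush: Loose wooden bench brush, 215 mm long, 45 mm tall, lying just beyond the pan's far (+x) end. Bystander.
- scraper: Loose steel dough scraper, 120 by 95 mm with a white handle, 24 mm tall, on the left. Bystander.
- loaf_a: Loose loaf of bread, 250 by 105 by 80 mm, on the left. Bystander. (A fixed crate of loaves, 190 mm tall, stands at the left edge nearer the robot.)
- loaf_b: Loose loaf of bread, same size, on the right. Bystander. (A fixed white scale with a bowl, 140 mm tall, stands at the far right corner.)
- jar: Loose glass jar with yellow lid, 72 mm across, 110 mm tall, at the far middle of the bench. Bystander.

How it is judged:
On the way, in this order (a step that is already met when the one before it is completed fails the run):
1. both turn buttons are turned clear of the screen (more than 1.2 rad either way) while the screen still lies in its seat ((value of joint button_l above 1.2 rad or value of joint button_l below -1.2 rad) and (value of joint button_r above 1.2 rad or value of joint button_r below -1.2 rad) and z of screen in the frame of seat below 0.006 m), for 0.2 s.
2. the screen is lifted clear of the sifter, its underside at least 12 mm above the rim (z of screen in the frame of seat above 0.03 m), for 0.1 s.
At the end, for the whole second after the job is handed in: The screen lies at rest on the floor of the sheet pan, flat within 0.05 rad, grip upwards and wholly inside the walls (centre within 60 mm along and 45 mm across of the pan's centre), and both turn buttons are still turned more than 1.2 rad aside (z of screen in the frame of pan below 0.01 m and x of screen in the frame of pan between -0.06 and 0.06 m and y of screen in the frame of pan between -0.045 and 0.045 m and angle between screen's own z axis and vertical below 0.05 rad and linear speed of screen below 0.02 m/s and angular speed of screen below 0.1 rad/s and (value of joint button_l above 1.2 rad or value of joint button_l below -1.2 rad) and (value of joint button_r above 1.2 rad or value of joint button_r below -1.2 rad)); the robot touches nothing.
It fails at once if the screen is tipped by more than 0.4 rad (angle between screen's own z axis and vertical above 0.4 rad).
It fails at once if the screen is dropped: it falls out of the gripper from more than about 10 mm up (faster than 0.45 m/s while not held) (linear speed of screen above 0.45 m/s and contact force between the fingers and screen below 0.5 N).
It fails at once if a bystander is moved by more than 30 mm (distance of any of brush, scraper, loaf_a, loaf_b, jar from where it was at the start of the episode above 0.03 m).
It also fails if it takes over 72 s, if anything falls off the work surface, if the arm or the gripper's body presses on something with over 40 N, if the wrist force passes 120 N, or if a joint passes its speed limit or range.

ROBOT

A 6-joint arm with a two-finger parallel gripper is mounted at the origin on the work surface. World frame = base frame: x ahead of the robot, y to its left, z up, the work surface at z = 0. Lengths are in m, angles in rad, forces in N, time in s.
With the tool pointing down it reaches from about 0.4 to 0.825 m from the base axis. Payload 7 kg.
Tool frame: the origin (TCP) lies at the centre of the arm's flange, where the gripper is bolted on; the fingertips stand 178 mm ahead of it and the grasp point (between the pads) lies 159 mm ahead of it; z points along the fingers, y is the direction in which the jaws open and shut (so a half turn about z gives the same grasp; the last joint's range is limited). The gripper opens to 88 mm and grips with 3 to 60 N. Pads are 19 mm wide; open, the fingers measure 130 mm over their backs; the gripper's body (78 mm by 193 mm) begins 47 mm behind the grasp point.
Start: joints at [-0.817, 0.359, 0.012, 0, -1.224, -0.288], TCP at [0.303, -0.603, 0.405] pointing down, gripper open.
Joint ranges: [-3.07, 3.07], [-1.43, 2.12], [-1.02, 1.25], [-3.03, 1.67], [-3.05, -0], [-3.03, 3.03]. Speed limits (rad/s): [2.39, 2.39, 3.01, 3.14, 3.14, 3.14].

INTERFACE

Orientations are given as [roll, pitch, yaw] about the fixed x, y, z axes, in that order (R = Rz(yaw) Ry(pitch) Rx(roll)).
In Python, from station import * gives the robot as it stands.
- The arm moves only by the tool send_rows, never from a script. Its argument "motion" is a list of rows, each an object with "offset": the shift along the tool's x, y, z in cm, a list of three; "turn": the turn about the tool's z in degrees. In form: [{"offset": [x, y, z], "turn": turn}, ...]. A call has 1 to 8 rows; each row is the pose to reach, as a shift and turn from the pose commanded when the call began, along the tool's axes at that moment; what a row does not reach only later rows make up. A row lasts 1/10 s, in which the tool goes at most 50 mm and 8.59 degrees, less where a joint would pass 70% of its speed; a pose out of reach is approached as far as the arm can. A call with a gripper value outside its range is refused whole. "hand" is the opening, from -1 (shut) to 1 (fully open), set as the call begins (left out, the last holds). The fingers move at their own pace and stop on an object; "squeeze" is the grip in N (left out, the last holds). Time passes only in rows, so rows that repeat a pose let the fingers close. It gives the time, the measured TCP pose, the force and the opening at its end, in the units of the state.
- get_state(): the state, without advancing time (a new reading comes with each control period).
- grab_frame(name): name is "scene" or "top" or "wrist"; returns a dict with "frame" (400x640x3 uint8, blue, green, red), "range_z" (400x640 float32, m along the optical axis (not along the pixel's ray), 0 where there is no reading), "vertical_fov" (degrees; the focal length in pixels is half the picture's height over the tangent of half this angle, whatever the lens; pixels are square), "cx", "cy" (the principal point, pixels), "cam_to_world" (4x4, takes a point from camera to world coordinates). Camera axes: x right, y up, looking along -z (the intrinsics and any distortion apply to the point x, -y, -z); pixel columns grow to the right and rows downward; lengths in m; the calibration is good to about 2 mm. A picture is of the moment at which its call begins.
- job_done(): hands the job in, once; it reports no verdict.
The state is a dict: "t": time; "q": joint angles; "qd": joint speeds; "joint_efforts": joint torques, N m; "eef_pos": TCP position; "ee_rot": TCP orientation; "force": force on the tool from outside, world axes, zero at the start; "moment": the same for the moment, N m; "width": finger opening in m.
Only numpy, scipy, OpenCV 4.12 (cv2) and the standard library are available. Lean on these libraries where they do the work, as an engineer would, in place of code of your own. Each camera call takes 0.05 s, during which the arm holds its last target. There are 200 camera calls.

## Working session

There is one attempt and no reset: what is moved stays moved. The work goes in short steps, Python scripts to look and compute and a tool call to move; the robot and the scene stay as the last step left them, time stands still between calls to the robot, and variables do not carry over. Pictures are saved under pics/ and viewed, about 8 in all and at most 12, crops included, and the job is handed in when it is done.

Besides the shell and the picture viewer there is one more tool, called after "Call:" as a command line: name --argument value ..., lists and objects as JSON in quotes. send_rows: Moves the arm, as the interface text tells. Its arguments: {"type":"object","properties":{"motion":{"type":"array"},"hand":{"type":"number"},"squeeze":{"type":"number"}},"required":["motion"]}

```bash
mkdir -p pics; ls; cat > h.py <<'E'
from station import *
import numpy as np, cv2
def cam(n):
    d=grab_frame(n); d['f']=200/np.tan(np.radians(d['vertical_fov'])/2); return d
def pts(d):
    v,u=np.mgrid[0:400,0:640]; z=d['range_z']
    p=np.stack([(u-d['cx'])/d['f']*z,-(v-d['cy'])/d['f']*z,-z],-1)
    M=np.array(d['cam_to_world']); return p@M[:3,:3].T+M[:3,3]
def ray(d,u,v,h):
    M=np.array(d['cam_to_world']); r=M[:3,:3]@np.array([(u-d['cx'])/d['f'],-(v-d['cy'])/d['f'],-1]); o=M[:3,3]
    return o+r*(h-o[2])/r[2]
E
python3 - <<'E'
from h import *
print(get_state())
for n in ['scene','top']:
    d=cam(n); cv2.imwrite(f'pics/{n}0.png',d['frame']); print(n,{k:v for k,v in d.items() if k not in('frame','range_z')})
    np.savez(f'{n}0.npz',**d)
E
```

```text
pics
{'t': 0.0, 'q': array([-8.16893621e-01,  3.59374061e-01,  1.10328323e-02, -3.95732309e-04,
       -1.22412588e+00, -2.88085491e-01]), 'qd': array([-0.00043966, -0.00020908, -0.00017012, -0.00075759,  0.00102942,
        0.00087787]), 'joint_efforts': array([-1.86363519e-03, -5.82711160e+01,  2.93043995e+01,  6.99663609e+00,
        7.02067206e-03, -1.62235733e-04]), 'eef_pos': array([ 0.30307296, -0.6028916 ,  0.4037112 ]), 'ee_rot': array([ 3.13988501e+00, -1.18070197e-04, -2.67591011e+00]), 'force': array([0.85296307, 0.48669656, 0.7985004 ]), 'moment': array([ 0.02376254, -0.00884498, -0.03874496]), 'width': 0.08791104665150486}
scene {'vertical_fov': 44.60778737492008, 'cx': 318.6979095911097, 'cy': 197.2062125840628, 'cam_to_world': array([[-0.73063163, -0.3884532 ,  0.56149935,  1.37636607],
       [ 0.68238523, -0.38777503,  0.61966194,  0.8539429 ],
       [-0.02297424,  0.83590348,  0.54839543,  0.87708025],
       [ 0.        ,  0.        ,  0.        ,  1.        ]]), 'f': np.float64(487.55601012285837)}
top {'vertical_fov': 52.55526045173843, 'cx': 324.0606611508607, 'cy': 201.17493977191904, 'cam_to_world': array([[-3.55379192e-04,  9.95534622e-01, -9.43964525e-02,
         4.40486390e-01],
       [-9.99860361e-01, -1.93084992e-03, -1.65991235e-02,
        -1.35743437e-02],
       [-1.67072675e-02,  9.43773721e-02,  9.95396292e-01,
         1.62999599e+00],
       [ 0.00000000e+00,  0.00000000e+00,  0.00000000e+00,
         1.00000000e+00]]), 'f': np.float64(405.0673243202247)}
```

View pics/top0.png

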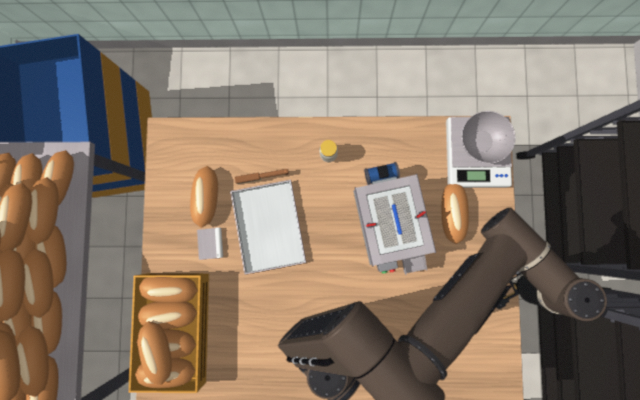

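View pics/scene0.png

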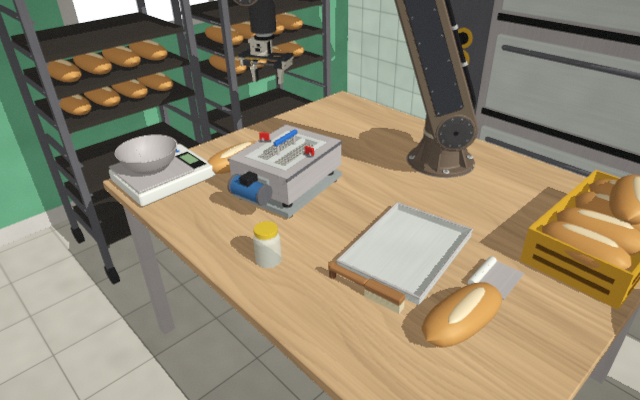

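The top view shows the sifter at about (395,222), with its red wings at (372,225) and (421,215), blue grip at (396,219) and motor towards +x. The empty pan is at (268,226), with the brush beyond its far end. The scene view agrees.

```bash
cat > m.py <<'E'
from h import *
for n in ['top','scene']:
    d=dict(np.load(f'{n}0.npz')); P=pts(d); hsv=cv2.cvtColor(d['frame'],cv2.COLOR_BGR2HSV)
    h,s,v=cv2.split(hsv)
    box=(P[...,0]>.25)&(P[...,0]<.85)&(P[...,1]>-.55)&(P[...,1]<.4)&(P[...,2]>.1)&(P[...,2]<.25)
    for nm,m in [('blue',(h>100)&(h<125)&(s>140)&box),('red',((h<6)|(h>174))&(s>140)&box)]:
        k,l,st,c=cv2.connectedComponentsWithStats(m.astype(np.uint8))
        for i in range(1,k):
            if st[i,4]<12: continue
            Q=P[l==i]; q=Q[Q[:,2]>np.percentile(Q[:,2],90)-.006]
            r=cv2.minAreaRect(q[:,:2].astype(np.float32)*1000)
            print(n,nm,st[i],'ctr',q.mean(0).round(4),'zmax',np.percentile(Q[:,2],[5,50,95]).round(4),'rect',np.round(r[0],1),np.round(r[1],1),round(r[2],1))
    # rim & pan walls by height
    for nm,lo,hi,xr,yr in [('rim',.14,.158,(.3,.8),(-.5,-.05)),('wall',.016,.032,(.25,.72),(.02,.42)),('floor',.001,.0095,(.25,.72),(.02,.42))]:
        m=(P[...,2]>lo)&(P[...,2]<hi)&(P[...,0]>xr[0])&(P[...,0]<xr[1])&(P[...,1]>yr[0])&(P[...,1]<yr[1])&(s<60)
        k,l,st,c=cv2.connectedComponentsWithStats(m.astype(np.uint8)); i=1+np.argmax(st[1:,4]); q=P[l==i]
        r=cv2.minAreaRect(q[:,:2].astype(np.float32)*1000); print(n,nm,len(q),'z',np.median(q[:,2]).round(4),'rect',np.round(r[0],1),np.round(r[1],1),round(r[2],1))
E
python3 m.py
```

```text
top blue [387 165  10  12  88] ctr [ 0.6982 -0.2417  0.1254] zmax [0.1146 0.1222 0.1308] rect [ 700.3 -239.9] [41.  31.9] 11.7
top blue [369 168  11  14 104] ctr [ 0.6843 -0.1742  0.1251] zmax [0.1119 0.1226 0.1281] rect [ 684.8 -175.3] [31.7 33.8] 15.1
top blue [392 205   9  29  79] ctr [ 0.5145 -0.245   0.1992] zmax [0.1917 0.1978 0.2024] rect [ 512.8 -245.1] [101.5   8.7] 11.7
top red [417 212   9   6  21] ctr [ 0.5319 -0.3367  0.1843] zmax [0.1602 0.1818 0.1866] rect [ 532.3 -337.5] [ 5.1 24.7] 32.3
top red [367 223   9   3  16] ctr [ 0.4946 -0.1579  0.1843] zmax [0.1785 0.1833 0.1869] rect [ 494.5 -158.4] [ 6.5 25. ] 9.6
top rim 3509 z 0.1498 rect [ 513.6 -247.2] [291.9 235.4] 12.3
top wall 351 z 0.026 rect [494.2 236.5] [335.  246.7] 10.8
top floor 3321 z 0.0047 rect [493.  237.9] [323.4 232.5] 10.8
scene blue [274 130  23  16 124] ctr [ 0.5209 -0.2413  0.1989] zmax [0.1882 0.1973 0.2015] rect [ 517.5 -243.6] [107.4  16.6] 14.1
scene blue [231 176  32  23 316] ctr [ 0.7024 -0.1969  0.1247] zmax [0.1018 0.1164 0.1276] rect [ 700.3 -208.1] [ 39.9 103.9] 11.5
scene red [259 133  10   8  60] ctr [ 0.5357 -0.331   0.1834] zmax [0.1639 0.1767 0.1863] rect [ 535.9 -332.7] [ 9.8 29.9] 28.9
scene red [305 146   9  10  62] ctr [ 0.4988 -0.153   0.1829] zmax [0.1645 0.1772 0.1854] rect [ 497.5 -153.9] [11.1 29.2] 5.0
scene rim 2818 z 0.1514 rect [ 518.2 -245.5] [299.3 243. ] 12.7
scene wall 1285 z 0.0266 rect [496.2 237.3] [342.9 248.3] 10.7
scene floor 5567 z 0.0059 rect [484.1 230.3] [311.5 227.7] 10.7
```

```bash
cat >> h.py <<'E'
def goto(x,y,z,yaw,s=None):  # tool offset cm and turn deg to a world TCP target
    s=s or get_state(); p=np.array(s['eef_pos']); r,pi,w=s['ee_rot']
    from scipy.spatial.transform import Rotation as R
    o=R.from_euler('xyz',[r,pi,w]).as_matrix().T@(np.array([x,y,z])-p)
    t=-((yaw-np.degrees(w)+180)%360-180)
    print('offset cm',(o*100).round(2),'turn',round(t,1),'| now',p.round(4),'yaw',np.degrees(w).round(1),'tilt',np.degrees([np.pi-abs(r),pi]).round(2),'t',round(s['t'],2),'w',round(s['width'],4),'q6',s['q'][5].round(2),'F',np.round(s['force'],1))
E
python3 -c "
from h import *
goto(.515,-.246,.5,-168)"
```

```text
offset cm [-34.96  22.39  -9.59] turn 14.7 | now [ 0.3031 -0.6029  0.4038] yaw -153.3 tilt [ 0.09 -0.01] t 0.1 w 0.0877 q6 -0.29 F [0.9 0.1 0.1]
```

Call:
send_rows --motion '[{"offset": [0,0,-5],"turn": 0},{"offset": [-35,22.4,-9.6],"turn": 14.7},{"offset": [-35,22.4,-9.6],"turn": 14.7},{"offset": [-35,22.4,-9.6],"turn": 14.7},{"offset": [-35,22.4,-9.6],"turn": 14.7},{"offset": [-35,22.4,-9.6],"turn": 14.7},{"offset": [-35,22.4,-9.6],"turn": 14.7},{"offset": [-35,22.4,-9.6],"turn": 14.7}]' --hand 1

```text
t: 0.9
eef_pos: [0.4805, -0.3031, 0.4931]
ee_rot: [3.141, -0.0, -2.932]
force: [1.9, -0.8, 0.1]
width: 0.0874
```

```bash
python3 -c "
from h import *
goto(.515,-.246,.5,-168); d=cam('wrist'); np.savez('w1.npz',**d); cv2.imwrite('pics/w1.png',d['frame']); print(np.array(d['cam_to_world']).round(3))
goto(.515,-.246,.5,-168)"
```

```text
offset cm [-4.56  4.87 -0.69] turn -0.0 | now [ 0.4805 -0.3031  0.4931] yaw -168.0 tilt [ 0.01 -0.01] t 0.9 w 0.0874 q6 -1.14 F [ 1.9 -0.8  0.1]
[[-0.208 -0.935 -0.286  0.401]
 [ 0.978 -0.199 -0.061 -0.319]
 [-0.    -0.292  0.956  0.474]
 [ 0.     0.     0.     1.   ]]
offset cm [-4.18  4.49 -0.59] turn 0.2 | now [ 0.4836 -0.2987  0.494 ] yaw -167.8 tilt [0.02 0.15] t 0.95 w 0.0875 q6 -1.15 F [1.1 2.2 0.2]
```

Call:
send_rows --motion '[{"offset": [0,4.5,0],"turn": 0},{"offset": [0,4.5,0],"turn": 0},{"offset": [0,4.5,0],"turn": 0},{"offset": [0,4.5,0],"turn": 0}]'

```text
t: 1.35
eef_pos: [0.4707, -0.2614, 0.4929]
ee_rot: [3.142, -0.0, -2.932]
force: [0.3, -0.4, 0.5]
width: 0.088
```

```bash
python3 -c "
from h import *
goto(.515,-.246,.5,-168); d=cam('wrist'); np.savez('w2.npz',**d); cv2.imwrite('pics/w2.png',d['frame']); print(np.array(d['cam_to_world']).round(3)[:,3])
"
```

```text
offset cm [-4.65  0.58 -0.71] turn -0.0 | now [ 0.4707 -0.2614  0.4929] yaw -168.0 tilt [ 0.   -0.01] t 1.35 w 0.088 q6 -1.22 F [ 0.3 -0.4  0.5]
[ 0.392 -0.277  0.473  1.   ]
```

View pics/w2.png

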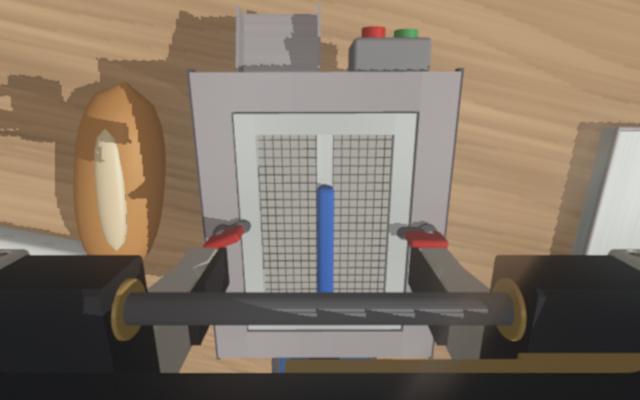

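The wrist view shows both red wings, button_r at (224,237) and button_l at (427,238). The grip runs from (326,188) towards +x, and the screen is seated. Now I'll measure from this view.

```bash
python3 - <<'E'
from h import *
for f in ['w1','w2']:
    d=dict(np.load(f+'.npz')); P=pts(d); h,s,v=cv2.split(cv2.cvtColor(d['frame'],cv2.COLOR_BGR2HSV))
    for nm,m in [('red',((h<6)|(h>174))&(s>140)),('blue',(h>100)&(h<125)&(s>140))]:
        m=m&(P[...,2]>.155)&(P[...,2]<.21)
        k,l,st,c=cv2.connectedComponentsWithStats(m.astype(np.uint8))
        for i in range(1,k):
            if st[i,4]<50: continue
            Q=P[l==i]; zt=np.percentile(Q[:,2],90); q=Q[abs(Q[:,2]-zt)<.003]
            r=cv2.minAreaRect(q[:,:2].astype(np.float32)*1000)
            vv=np.linalg.svd(q[:,:2]-q[:,:2].mean(0))[2][0]
            print(f,nm,st[i],'ztop',zt.round(4),len(q),'rect',np.round(r[0],1),np.round(r[1],1),round(r[2],1),'pca',np.degrees(np.arctan2(vv[1],vv[0])).round(1))
    m=(P[...,2]>.144)&(P[...,2]<.156)&(s<60)
    k,l,st,c=cv2.connectedComponentsWithStats(m.astype(np.uint8)); i=1+np.argmax(st[1:,4]); q=P[l==i]
    r=cv2.minAreaRect(q[:,:2].astype(np.float32)*1000); print('rim',np.median(q[:,2]),r)
E
```

```text
w1 red [253 227  36  24 329] ztop 0.184 268 rect [ 530.3 -335.1] [ 7.2 32.4] 33.3 pca -56.2
w1 blue [ 368  188   18  104 1261] ztop 0.1992 1254 rect [ 506.  -247.1] [92.6 11. ] 11.8 pca 11.8
rim 0.15036351511951485 ((475.81549072265625, -253.47410583496094), (216.45147705078125, 235.7623748779297), 12.175189971923828)
w2 red [204 227  39  22 353] ztop 0.1839 243 rect [ 530.7 -334.6] [ 8.  31.5] 35.0 pca -59.1
w2 red [411 239  37   9 265] ztop 0.184 239 rect [ 493.6 -156.5] [ 7.  31.5] 9.5 pca 101.8
w2 blue [ 319  190   14  102 1193] ztop 0.1992 1192 rect [ 505.8 -247.4] [90.4 11.2] 12.6 pca 11.6
rim 0.1503983045209339 ((475.924560546875, -253.8016357421875), (216.92250061035156, 235.307373046875), 12.12381362915039)
```

```bash
python3 -c "
from h import *
goto(.534,-.3395,.41,122)"
```

```text
offset cm [-4.58 -8.93  8.28] turn 69.9 | now [ 0.4707 -0.2617  0.4928] yaw -168.1 tilt [ 0.01 -0.02] t 1.4 w 0.0879 q6 -1.22 F [-0.7  0.3 -0.5]
```

Call:
send_rows --motion '[{"offset": [-1,-2,1],"turn": 8.5},{"offset": [-2,-4,2],"turn": 17},{"offset": [-3,-6,4],"turn": 25.5},{"offset": [-4,-8,6],"turn": 34},{"offset": [-4.6,-8.9,8.3],"turn": 42.5},{"offset": [-4.6,-8.9,8.3],"turn": 51},{"offset": [-4.6,-8.9,8.3],"turn": 59.5},{"offset": [-4.6,-8.9,8.3],"turn": 68}]'

```text
t: 2.2
eef_pos: [0.534, -0.3401, 0.4088]
ee_rot: [-3.14, -0.001, 2.156]
force: [0.4, -0.4, 0.5]
width: 0.0876
```

Call:
send_rows --motion '[{"offset": [0,0,0],"turn": 0},{"offset": [0,0,0],"turn": 0},{"offset": [0,0,0],"turn": 0}]'

```text
t: 2.5
eef_pos: [0.534, -0.339, 0.4098]
ee_rot: [-3.141, -0.0, 2.167]
force: [-0.2, 0.1, -0.9]
width: 0.0879
```

```bash
python3 -c "
from h import *
goto(.534,-.3395,.344,122); d=cam('wrist'); cv2.imwrite('pics/w3.png',d['frame'])"
```

```text
offset cm [-0.04 -0.03  6.58] turn 2.1 | now [ 0.534  -0.339   0.4098] yaw 124.1 tilt [ 0.01 -0.01] t 2.5 w 0.0879 q6 -2.29 F [-0.2  0.1 -0.9]
```

View pics/w3.png

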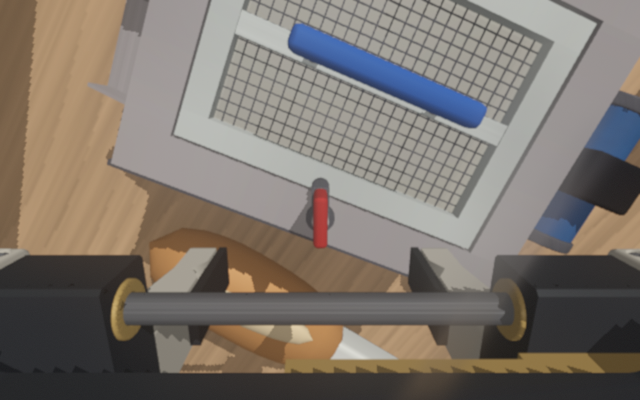

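The wing is centred between the jaws at (320,218) and lies square to them. I'll go down and grip it.

Call:
send_rows --motion '[{"offset": [0,0,3],"turn": 0},{"offset": [0,0,5.5],"turn": 0},{"offset": [0,0,6.5],"turn": 0},{"offset": [0,0,6.5],"turn": 0},{"offset": [0,0,6.5],"turn": 0}]' --hand 0

```text
t: 3.05
eef_pos: [0.5346, -0.3388, 0.3461]
ee_rot: [3.141, 0.001, 2.165]
force: [-0.3, -1.1, 0.3]
width: 0.053
```

Call:
send_rows --motion '[{"offset": [0,0,0],"turn": 0},{"offset": [0,0,0],"turn": 0},{"offset": [0,0,0],"turn": 0},{"offset": [0,0,0],"turn": 0},{"offset": [0,0,0],"turn": 0}]' --hand -1 --squeeze 12

```text
t: 3.55
eef_pos: [0.5342, -0.3386, 0.3453]
ee_rot: [3.141, 0.0, 2.164]
force: [0.3, 0.6, -0.1]
width: 0.013
```

Call:
send_rows --motion '[{"offset": [0,0,0],"turn": 0},{"offset": [0,0,0],"turn": 0},{"offset": [0,0,0],"turn": -6},{"offset": [0,0,0],"turn": -12},{"offset": [0,0,0],"turn": -19},{"offset": [0,0,0],"turn": -26},{"offset": [0,0,0],"turn": -33},{"offset": [0,0,0],"turn": -33}]'

```text
t: 4.35
eef_pos: [0.534, -0.3391, 0.3452]
ee_rot: [-3.141, -0.0, 2.742]
force: [-0.0, -2.6, 1.5]
width: 0.0089
```

Call:
send_rows --motion '[{"offset": [0,0,0],"turn": -6},{"offset": [0,0,0],"turn": -12},{"offset": [0,0,0],"turn": -19},{"offset": [0,0,0],"turn": -26},{"offset": [0,0,0],"turn": -34},{"offset": [0,0,0],"turn": -34},{"offset": [0,0,0],"turn": -34}]'

```text
t: 5.05
eef_pos: [0.5339, -0.34, 0.3452]
ee_rot: [-3.139, -0.001, -2.954]
force: [-0.6, -8.2, -1.2]
width: 0.0087
```

Call:
send_rows --motion '[{"offset": [0,0,0],"turn": 0},{"offset": [0,0,0],"turn": 0},{"offset": [0,0,0],"turn": 0},{"offset": [0,0,0],"turn": 0}]' --hand 0

```text
t: 5.45
eef_pos: [0.5342, -0.3384, 0.345]
ee_rot: [3.141, -0.0, -2.95]
force: [-0.7, 0.2, -0.4]
width: 0.0351
```

Call:
send_rows --motion '[{"offset": [0,0,-3],"turn": 0},{"offset": [0,0,-7],"turn": 0},{"offset": [0,0,-7],"turn": 0},{"offset": [0,0,-7],"turn": 0}]' --hand 0

```text
t: 5.85
eef_pos: [0.5343, -0.3384, 0.4162]
ee_rot: [-3.141, 0.002, -2.95]
force: [0.2, 0.2, -1.1]
width: 0.0438
```

```bash
python3 -c "
from h import *
d=cam('wrist'); cv2.imwrite('pics/w4.png',d['frame']);goto(.494,-.1514,.41,100)"
```

```text
offset cm [ 0.37 19.11  0.5 ] turn 91.0 | now [ 0.534  -0.3383  0.4149] yaw -169.0 tilt [0.02 0.03] t 5.9 w 0.0441 q6 -1.12 F [ 0.   0.9 -1.1]
```

View pics/w4.png

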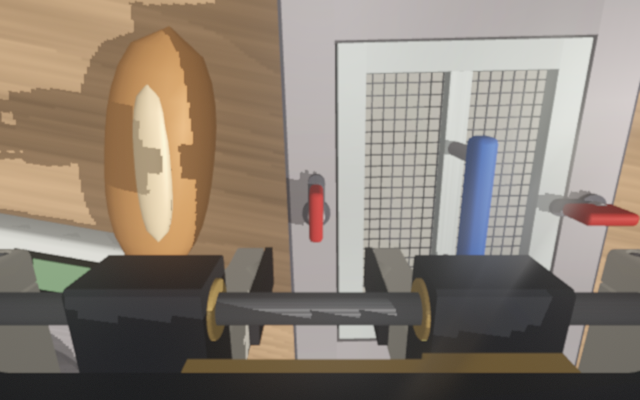

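The picture shows button_r turned aside: its wing at (316,210) lies along the rim. Button_l at (603,213) is next.

Call:
send_rows --motion '[{"offset": [0.1,4,0],"turn": 8.5},{"offset": [0.1,8,0],"turn": 17},{"offset": [0.2,12,0],"turn": 25.5},{"offset": [0.3,16,0],"turn": 34},{"offset": [0.4,19.1,0.5],"turn": 42.5},{"offset": [0.4,19.1,0.5],"turn": 51},{"offset": [0.4,19.1,0.5],"turn": 59.5},{"offset": [0.4,19.1,0.5],"turn": 68}]'

```text
t: 6.7
eef_pos: [0.4935, -0.1513, 0.4089]
ee_rot: [-3.14, -0.001, 2.141]
force: [-0.1, 0.5, -0.0]
width: 0.0441
```

Call:
send_rows --motion '[{"offset": [0,0,0],"turn": 8},{"offset": [0,0,0],"turn": 16},{"offset": [0,0,0],"turn": 21.5},{"offset": [0,0,0],"turn": 21.5},{"offset": [0,0,0],"turn": 21.5}]'

```text
t: 7.2
eef_pos: [0.4936, -0.1518, 0.4092]
ee_rot: [-3.14, -0.0, 1.772]
force: [-0.0, 0.0, -0.3]
width: 0.0439
```

```bash
python3 -c "
from h import *
d=cam('wrist'); cv2.imwrite('pics/w5.png',d['frame'])
P=pts(d);h,s,v=cv2.split(cv2.cvtColor(d['frame'],cv2.COLOR_BGR2HSV)); m=((h<6)|(h>174))&(s>140)&(P[...,2]>.178)&(P[...,2]<.19)
k,l,st,c=cv2.connectedComponentsWithStats(m.astype(np.uint8))
for i in range(1,k):
  if st[i,4]>50:
    q=P[l==i][:,:2]; vv=np.linalg.svd(q-q.mean(0))[2][0]; print(st[i],cv2.minAreaRect(q.astype(np.float32)*1000),np.degrees(np.arctan2(vv[1],vv[0])))
goto(.494,-.1514,.345,101)"
```

```text
[315 209  14  50 605] ((494.4924011230469, -154.9393768310547), (7.84834098815918, 31.76042938232422), 9.501364707946777) -79.86044871570951
offset cm [0.03 0.05 6.44] turn 0.5 | now [ 0.4937 -0.1518  0.4094] yaw 101.5 tilt [ 0.06 -0.02] t 7.25 w 0.0434 q6 -3.02 F [-0.5 -0.7  1.1]
```

Call:
send_rows --motion '[{"offset": [0,0,3],"turn": -1},{"offset": [0,0,5.5],"turn": -1},{"offset": [0,0,6.4],"turn": -1},{"offset": [0,0,6.4],"turn": -1},{"offset": [0,0,6.4],"turn": -1}]'

```text
t: 7.75
eef_pos: [0.4943, -0.1519, 0.3469]
ee_rot: [3.141, 0.001, 1.789]
force: [-0.0, -1.1, 0.3]
width: 0.0437
```

Call:
send_rows --motion '[{"offset": [0,0,0],"turn": 0},{"offset": [0,0,0],"turn": 0},{"offset": [0,0,0],"turn": 0},{"offset": [0,0,0],"turn": 0},{"offset": [0,0,0],"turn": 0},{"offset": [0,0,0],"turn": 0}]' --hand -1

```text
t: 8.35
eef_pos: [0.4947, -0.1516, 0.3464]
ee_rot: [3.139, 0.0, 1.789]
force: [3.9, 1.6, -2.4]
width: 0.0091
```

Call:
send_rows --motion '[{"offset": [0,0,0],"turn": -6},{"offset": [0,0,0],"turn": -12},{"offset": [0,0,0],"turn": -19},{"offset": [0,0,0],"turn": -26},{"offset": [0,0,0],"turn": -33},{"offset": [0,0,0],"turn": -40},{"offset": [0,0,0],"turn": -45},{"offset": [0,0,0],"turn": -45}]'

```text
t: 9.15
eef_pos: [0.4948, -0.1515, 0.3464]
ee_rot: [3.14, 0.002, 2.576]
force: [5.0, 2.1, -2.6]
width: 0.0086
```

Call:
send_rows --motion '[{"offset": [0,0,0],"turn": -6},{"offset": [0,0,0],"turn": -12},{"offset": [0,0,0],"turn": -19},{"offset": [0,0,0],"turn": -26},{"offset": [0,0,0],"turn": -33},{"offset": [0,0,0],"turn": -40},{"offset": [0,0,0],"turn": -43},{"offset": [0,0,0],"turn": -43}]'

```text
t: 9.95
eef_pos: [0.4948, -0.1515, 0.3464]
ee_rot: [-3.141, 0.003, -2.958]
force: [5.0, 1.6, -1.5]
width: 0.0087
```

Call:
send_rows --motion '[{"offset": [0,0,0],"turn": 0},{"offset": [0,0,0],"turn": 0},{"offset": [0,0,0],"turn": 0},{"offset": [0,0,0],"turn": 0}]' --hand 0

```text
t: 10.35
eef_pos: [0.4936, -0.1519, 0.3459]
ee_rot: [3.142, -0.001, -2.959]
force: [0.3, -0.5, -1.0]
width: 0.0352
```

Call:
send_rows --motion '[{"offset": [0,0,-3],"turn": 0},{"offset": [0,0,-7.5],"turn": 0},{"offset": [0,0,-7.5],"turn": 0},{"offset": [0,0,-7.5],"turn": 0}]'

```text
t: 10.75
eef_pos: [0.4938, -0.1519, 0.422]
ee_rot: [-3.141, 0.002, -2.959]
force: [0.2, -0.2, -0.5]
width: 0.0439
```

```bash
python3 -c "
from h import *
goto(.515,-.2455,.41,-168)"
```

```text
offset cm [-0.38 -9.59  1.21] turn -1.5 | now [ 0.4938 -0.1519  0.422 ] yaw -169.5 tilt [0.01 0.14] t 10.75 w 0.0439 q6 -1.47 F [ 0.2 -0.2 -0.5]
```

Call:
send_rows --motion '[{"offset": [-0.2,-4,0.5],"turn": -1.5},{"offset": [-0.3,-8,1],"turn": -1.5},{"offset": [-0.4,-9.6,1.2],"turn": -1.5},{"offset": [-0.4,-9.6,1.2],"turn": -1.5},{"offset": [-0.4,-9.6,1.2],"turn": -1.5}]'

```text
t: 11.25
eef_pos: [0.5149, -0.2455, 0.4079]
ee_rot: [3.141, -0.002, -2.934]
force: [0.0, 0.5, 0.7]
width: 0.0439
```

```bash
python3 -c "
from h import *
d=cam('wrist'); cv2.imwrite('pics/w6.png',d['frame']); goto(.515,-.2455,.349,-168)
P=pts(d);h,s,v=cv2.split(cv2.cvtColor(d['frame'],cv2.COLOR_BGR2HSV))
for lo,hi,m in [(.178,.19,((h<6)|(h>174))&(s>140)),(.19,.205,(h>100)&(h<125)&(s>140))]:
  k,l,st,c=cv2.connectedComponentsWithStats((m&(P[...,2]>lo)&(P[...,2]<hi)).astype(np.uint8))
  for i in range(1,k):
   if st[i,4]>50:
    q=P[l==i][:,:2]; vv=np.linalg.svd(q-q.mean(0))[2][0]; print(st[i],P[l==i][:,2].max(),cv2.minAreaRect(q.astype(np.float32)*1000),np.degrees(np.arctan2(vv[1],vv[0])))
"
```

```text
offset cm [-0.   -0.05  5.94] turn -0.0 | now [ 0.5149 -0.2451  0.4084] yaw -168.0 tilt [ 0.04 -0.06] t 11.3 w 0.0439 q6 -1.26 F [-0.1 -0.7  0.4]
[152 196  21  52 795] 0.1850375821168942 ((528.6642456054688, -340.0701599121094), (32.421024322509766, 8.807475090026855), 11.466893196105957) 10.994540224193672
[468 237  11  18 125] 0.1847827234429217 ((503.4272766113281, -149.24838256835938), (11.96567153930664, 5.630555629730225), 14.166825294494629) 9.023424228407542
[ 307  146   22  146 2455] 0.20094996821619435 ((503.699462890625, -247.78964233398438), (87.30256652832031, 11.985550880432129), 11.940673828125) 11.55675050611863
```

View pics/w6.png

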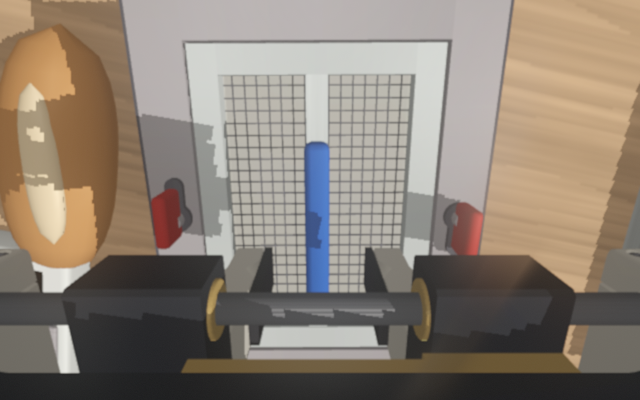

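Both wings now lie along the rim, at (167,218) and (466,230), and the grip is centred between the jaws at column 318. I'll go down, grip and lift.

Call:
send_rows --motion '[{"offset": [0,0,3],"turn": 0},{"offset": [0,0,5],"turn": 0},{"offset": [0,0,6],"turn": 0},{"offset": [0,0,6],"turn": 0},{"offset": [0,0,6],"turn": 0}]'

```text
t: 11.8
eef_pos: [0.5156, -0.2451, 0.35]
ee_rot: [-3.141, 0.001, -2.931]
force: [0.6, -1.1, 0.6]
width: 0.0438
```

Call:
send_rows --motion '[{"offset": [0,0,0],"turn": 0},{"offset": [0,0,0],"turn": 0},{"offset": [0,0,0],"turn": 0},{"offset": [0,0,0],"turn": 0},{"offset": [0,0,0],"turn": 0},{"offset": [0,0,0],"turn": 0},{"offset": [0,0,0],"turn": 0}]' --hand -1 --squeeze 45

```text
t: 12.5
eef_pos: [0.5153, -0.2456, 0.3493]
ee_rot: [-3.141, 0.0, -2.932]
force: [-0.2, 0.8, 3.0]
width: 0.0137
```

Call:
send_rows --motion '[{"offset": [0,0,-0.5],"turn": 0},{"offset": [0,0,-1],"turn": 0},{"offset": [0,0,-1.5],"turn": 0},{"offset": [0,0,-2],"turn": 0},{"offset": [0,0,-2],"turn": 0}]'

```text
t: 13.0
eef_pos: [0.5155, -0.2456, 0.3699]
ee_rot: [-3.141, 0.001, -2.932]
force: [0.1, -0.5, -3.0]
width: 0.0136
```

Call:
send_rows --motion '[{"offset": [0,0,-1],"turn": 0},{"offset": [0,0,-3],"turn": 0},{"offset": [0,0,-5],"turn": 0},{"offset": [0,0,-7],"turn": 0},{"offset": [0,0,-9],"turn": 0},{"offset": [0,0,-9],"turn": 0},{"offset": [0,0,-9],"turn": 0}]'

```text
t: 13.7
eef_pos: [0.5151, -0.2454, 0.4589]
ee_rot: [3.141, 0.001, -2.932]
force: [0.4, -0.1, -4.3]
width: 0.0138
```

```bash
python3 -c "
from h import *
d=cam('scene'); t=cam('top'); cv2.imwrite('pics/s7.png',np.vstack([d['frame'][20:260,130:530],t['frame'][130:290,200:600]])); 
goto(.495,.237,.46,-169.2)"
```

```text
offset cm [-8.06 47.6  -0.19] turn 1.2 | now [ 0.5149 -0.2454  0.4577] yaw -168.0 tilt [ 0.07 -0.1 ] t 13.8 w 0.0138 q6 -1.26 F [-0.5  0.3 -3.4]
```

View pics/s7.png

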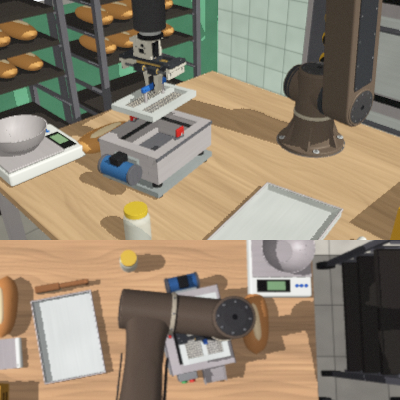

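The crop shows the screen held level above the sifter opening, at about (155,100). I'll carry it over to the pan.

Call:
send_rows --motion '[{"offset": [-0.2,1,0],"turn": 0},{"offset": [-0.5,3,0],"turn": 0},{"offset": [-1,6,0],"turn": 0},{"offset": [-1.5,9,0],"turn": 0},{"offset": [-2,12,0],"turn": 0},{"offset": [-2.5,15,0],"turn": 0},{"offset": [-3,18,0],"turn": 0},{"offset": [-3.5,21,0],"turn": 0.6}]'

```text
t: 14.6
eef_pos: [0.5053, -0.0312, 0.4583]
ee_rot: [3.141, -0.001, -2.943]
force: [-0.3, 0.9, -2.7]
width: 0.0135
```

Call:
send_rows --motion '[{"offset": [-0.5,3,0],"turn": 0},{"offset": [-1,6,0],"turn": 0},{"offset": [-1.5,9,0],"turn": 0},{"offset": [-2,12,0],"turn": 0},{"offset": [-2.5,15,0],"turn": 0},{"offset": [-3,18,0],"turn": 0},{"offset": [-3.5,21,0],"turn": 0},{"offset": [-4,23,0],"turn": 0.6}]'

```text
t: 15.4
eef_pos: [0.4989, 0.2026, 0.4582]
ee_rot: [-3.141, -0.001, -2.952]
force: [0.5, -0.1, -2.9]
width: 0.0135
```

```bash
python3 -c "
from h import *
goto(.495,.237,.28,-169.2)"
```

```text
offset cm [-0.28  3.45 17.81] turn 0.0 | now [0.4989 0.2026 0.4582] yaw -169.2 tilt [ 0.01 -0.07] t 15.4 w 0.0135 q6 -2.13 F [ 0.5 -0.1 -2.9]
```

Call:
send_rows --motion '[{"offset": [-0.3,2,0],"turn": 0},{"offset": [-0.3,3.5,2],"turn": 0},{"offset": [-0.3,3.5,5],"turn": 0},{"offset": [-0.3,3.5,9],"turn": 0},{"offset": [-0.3,3.5,13],"turn": 0},{"offset": [-0.3,3.5,16.8],"turn": 0},{"offset": [-0.3,3.5,18.8],"turn": 0},{"offset": [-0.3,3.5,18.8],"turn": 0}]'

```text
t: 16.2
eef_pos: [0.4948, 0.2348, 0.2675]
ee_rot: [-3.138, -0.006, -2.954]
force: [-1.1, 0.1, -2.9]
width: 0.0137
```

Call:
send_rows --motion '[{"offset": [0,0,0],"turn": 0},{"offset": [0,0,0],"turn": 0},{"offset": [0,0,0],"turn": 0}]'

```text
t: 16.5
eef_pos: [0.4964, 0.2359, 0.2726]
ee_rot: [3.14, 0.002, -2.953]
force: [0.7, 0.9, -3.1]
width: 0.0134
```

```bash
python3 -c "
from h import *
goto(.495,.237,.222,-169.2); d=cam('scene'); cv2.imwrite('pics/s8.png',cv2.resize(d['frame'][80:320,250:590],None,fx=2,fy=2))"
```

```text
offset cm [0.13 0.13 5.06] turn -0.0 | now [0.4964 0.2359 0.2726] yaw -169.2 tilt [0.08 0.14] t 16.5 w 0.0134 q6 -2.18 F [ 0.7  0.9 -3.1]
```

View pics/s8.png

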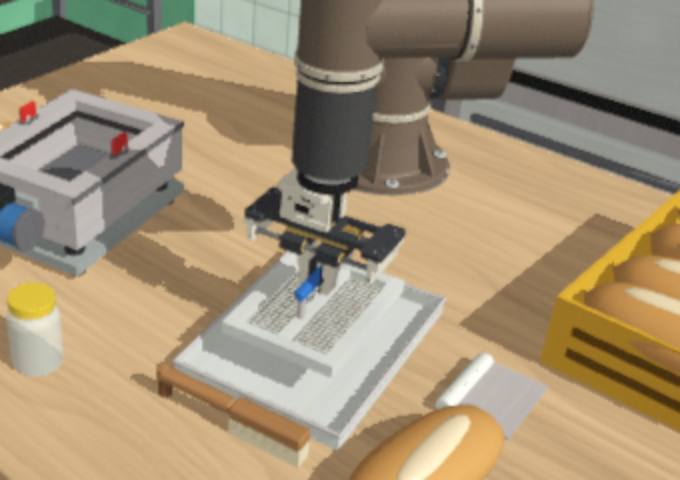

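The screen hovers level above the pan at about (315,310), inside the walls.

Call:
send_rows --motion '[{"offset": [0,0.1,1],"turn": 0},{"offset": [0,0.1,2],"turn": 0},{"offset": [0,0.1,3],"turn": 0},{"offset": [0,0.1,4],"turn": 0},{"offset": [0,0.1,4.4],"turn": 0},{"offset": [0,0.1,4.6],"turn": 0},{"offset": [0,0.1,4.7],"turn": 0},{"offset": [0,0.1,4.7],"turn": 0}]'

```text
t: 17.35
eef_pos: [0.496, 0.2366, 0.2241]
ee_rot: [3.141, 0.0, -2.953]
force: [-0.6, 0.1, -3.6]
width: 0.0136
```

Call:
send_rows --motion '[{"offset": [0,0,0.1],"turn": 0},{"offset": [0,0,0.2],"turn": 0},{"offset": [0,0,0.2],"turn": 0}]'

```text
t: 17.65
eef_pos: [0.4958, 0.2365, 0.2221]
ee_rot: [3.141, 0.0, -2.953]
force: [-0.7, 0.1, -2.6]
width: 0.0137
```

Call:
send_rows --motion '[{"offset": [0,0,0.1],"turn": 0},{"offset": [0,0,0.1],"turn": 0},{"offset": [0,0,0.1],"turn": 0}]'

```text
t: 17.95
eef_pos: [0.496, 0.2365, 0.2213]
ee_rot: [3.141, 0.0, -2.953]
force: [-1.3, -0.7, 0.6]
width: 0.0133
```

Call:
send_rows --motion '[{"offset": [0,0,0.1],"turn": 0},{"offset": [0,0,0.1],"turn": 0},{"offset": [0,0,0.1],"turn": 0}]'

```text
t: 18.25
eef_pos: [0.4959, 0.2365, 0.2212]
ee_rot: [3.141, 0.001, -2.953]
force: [-5.8, -1.9, 10.5]
width: 0.0137
```

The force has gone up, so the screen is resting on the pan floor. I'll release it, raise the gripper and back away.

Call:
send_rows --motion '[{"offset": [0,0,-0.1],"turn": 0},{"offset": [0,0,-0.1],"turn": 0}]' --squeeze 10

```text
t: 18.45
eef_pos: [0.4959, 0.2365, 0.2213]
ee_rot: [3.141, 0.0, -2.953]
force: [-2.1, -0.6, 2.5]
width: 0.0142
```

Call:
send_rows --motion '[{"offset": [0,0,0],"turn": 0},{"offset": [0,0,0],"turn": 0},{"offset": [0,0,0],"turn": 0},{"offset": [0,0,0],"turn": 0},{"offset": [0,0,0],"turn": 0}]' --hand 0.2

```text
t: 18.95
eef_pos: [0.4959, 0.2365, 0.221]
ee_rot: [3.142, -0.0, -2.953]
force: [-0.3, 0.0, 0.0]
width: 0.0481
```

Call:
send_rows --motion '[{"offset": [0,0,-2],"turn": 0},{"offset": [0,0,-6],"turn": 0},{"offset": [0,0,-10],"turn": 0},{"offset": [0,0,-14],"turn": 0},{"offset": [0,0,-18],"turn": 0},{"offset": [0,0,-20],"turn": 0},{"offset": [0,-5,-20],"turn": 0},{"offset": [0,-10,-20],"turn": 0}]'

```text
t: 19.75
eef_pos: [0.5145, 0.1381, 0.422]
ee_rot: [3.141, 0.002, -2.95]
force: [2.4, -0.3, 0.6]
width: 0.0529
```

Call:
send_rows --motion '[{"offset": [0,-4,0],"turn": 0},{"offset": [0,-8,0],"turn": 0},{"offset": [0,-8,0],"turn": 0},{"offset": [0,-8,0],"turn": 0}]'

```text
t: 20.15
eef_pos: [0.5296, 0.0587, 0.421]
ee_rot: [3.141, 0.0, -2.956]
force: [0.3, -0.2, -0.2]
width: 0.0526
```

```bash
python3 - <<'E'
from h import *
d=cam('scene'); t=cam('top'); cv2.imwrite('pics/s9.png',np.vstack([d['frame'],t['frame'][90:290]]))
for n,f in [('scene',d),('top',t)]:
    P=pts(f);h,s,v=cv2.split(cv2.cvtColor(f['frame'],cv2.COLOR_BGR2HSV))
    m=(h>100)&(h<125)&(s>140)&(P[...,2]>.03)&(P[...,2]<.1)&(P[...,1]>.1)&(P[...,1]<.35)&(P[...,0]>.3)&(P[...,0]<.65)
    q=P[m]; print(n,'grip',q[q[:,2]>.06].mean(0).round(3) if len(q) else 0,np.percentile(q[:,2],90).round(4))
    fr=(abs(P[...,2]-.022)<.006)&(np.hypot(P[...,0]-.495,P[...,1]-.237)<.135)&(abs(P[...,1]-.237)<.1)
    q=P[fr]; A=np.c_[q[:,:2]-q[:,:2].mean(0),np.ones(len(q))]; print('frame z plane',np.linalg.lstsq(A,q[:,2],rcond=None)[0].round(4),len(q))
    m=((h<6)|(h>174))&(s>140)&(P[...,2]>.16)&(P[...,2]<.19)&(P[...,1]<-.1)
    k,l,st,c=cv2.connectedComponentsWithStats(m.astype(np.uint8))
    for i in range(1,k):
        if st[i,4]>8: print('red',P[l==i].mean(0).round(3),cv2.minAreaRect(P[l==i][:,:2].astype(np.float32)*1000)[1:])
goto(.5,.1,.42,-169)
E
```

```text
scene grip [0.502 0.24  0.07 ] 0.0736
frame z plane [-0.0001  0.0004  0.0229] 1561
red [ 0.533 -0.337  0.176] ((39.92331314086914, 13.434701919555664), 11.124579429626465)
red [ 0.503 -0.147  0.176] ((35.8782958984375, 8.534393310546875), 10.626476287841797)Traceback (most recent call last):
  File "<stdin>", line 6, in <module>
    return _quantile_unchecked(
        a, q, axis, out, overwrite_input, method, keepdims, weights)
    return _ureduce(a,
                    func=_quantile_ureduce_func,
    ...<5 lines>...
                    overwrite_input=overwrite_input,
                    method=method)
    r = func(a, **kwargs)
    result = _quantile(arr,
                       quantiles=q,
    ...<2 lines>...
                       out=out,
                       weights=wgt)
    slices_having_nans = np.isnan(arr[-1, ...])
                                  ~~~^^^^^^^^^
IndexError: index -1 is out of bounds for axis 0 with size 0
```

View pics/s9.png

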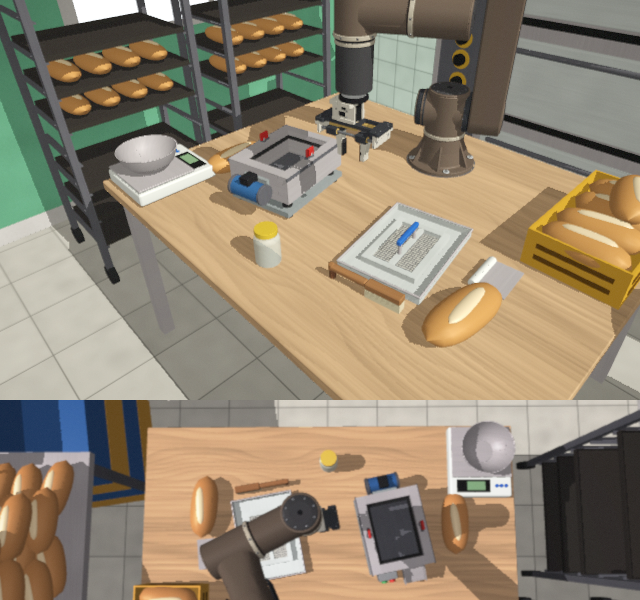

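The screen lies flat and grip up in the pan. In the scene view its grip is at (408,235), both buttons are aside, and the bystanders look unmoved. The arm is clear of everything, so I'm handing in.

```bash
python3 -c "
from station import *
print(job_done())"
```

```text
the job is handed in; nothing more can be done
None
```

I turned both hold-down buttons about 90° aside, lifted the screen out level by its blue grip, and laid it in the sheet pan grip up. I handed the job in at about 20 s of the 72 s allowed; no verdict was reported.

**Last checks (scene camera):**
- **Screen:** its frame top is at 23 mm, against 22 mm expected for lying on the pan floor, and its tilt is under 0.001 rad. The visible part of the grip is within about 8 mm of the pan's centre.
- **Buttons:** both wings lie along the rim at about 11°, the sifter's own x direction, so each is turned roughly 90°.
- **Surroundings:** the bystanders look unmoved in both pictures; I did not measure them. The gripper is clear, at zero force.

**What failed or disagreed:**
- The final check from the top camera failed because the arm hid the grip, so the end position rests on the scene camera and the arm's own readings.
- The last joint came close to its range, -3.02 against a limit of -3.03, while I lined up on the +y button.

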